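Nip up the loose lock-nut of the bench water tap with the adjustable wrench

TASK

The water tap has worked loose on the kitchen bench. Take the adjustable wrench from the tool tray to the lock-nut at the foot of the tap, roll its worm until the jaws just fit the nut, and with it tighten the nut by a sixth of a turn, clockwise seen from above. Then lay the wrench flat back in the tray; do not push the tin, the shaker or the tub about.

Things in the scene. Friction and masses are not known exactly. Their poses are not given: they have to be found in the camera images.
- wrench: Dark steel adjustable wrench, 200 mm long, 16 thick, 0.3 kg, lying flat in the tray, same face up. Origin: underside, where the throat (x = 0) meets the fixed jaw's gripping face (y = 0). z up, x out of the mouth, y towards the moving jaw. Jaws reach x = 34 mm; fixed one y -20 to 0, moving one from y = gap, 16 mm wide. Head behind the throat: top 14.5 mm up. Centre of mass near (-45, 26) mm.
- wrench_mouth (a point): Where the nut's centre lies when the jaws fit it: (20, 16, 8) mm in the wrench's frame, axes as the wrench's. A nut centred anywhere from x = 19 to 24 mm is well in the mouth.
- wrench_grip (a point): Good place to hold the handle: (-91, 34, 8) mm in the wrench's frame, mid-thickness; axes as the wrench's. The handle is set 22.5 degrees off: it runs along (-0.924, 0.383) of the wrench's x and y, straight from 60 mm before to 50 mm beyond this point, 22 mm wide, 12 mm thick (2 to 14 mm above the underside).
- wrench_end (a point): Centre of the round eye, 29 mm across, at the handle's end: (-144, 56, 8) mm in the wrench's frame.
- worm_top (a point): Top of the worm, a knurled roller (18 mm diameter, 19 mm long along the wrench's y), at (-21, 10, 17) mm in the wrench's frame, 2.5 mm proud of the head. A fingertip pressed on it with 5 to 15 N and drawn along the wrench's +x (towards the mouth) rolls it and closes the jaw; along -x opens it: 0.88 mm per 10 mm drawn. Takes about 3 N along the drag; stays as left.
- jaw (a joint): Gap between the jaws in m. Starts at 0.0365 to 0.039, too wide to drive the nut; cannot exceed 0.042; with the nut in the mouth it stops at about 0.032. Only the worm moves it.
- nut_mid (a point): Centre of the tap's brass hexagon lock-nut, 8 mm above the bench. 32 mm across flats, 37 across corners, 1 to 14 mm above the bench, axis upright. x points to a corner, so two flats are square to y and the rest at 60 degrees to them: the wrench fits with its x axis along this x or a multiple of 60 degrees from it. Turns with the nut.
- nut (a joint): Turn of the lock-nut in rad, 0 at the start, growing clockwise seen from above (tightening). A sixth of a turn is 1.05. Turns against a steady friction of 0.4 N m; stays where it is left.
- tap: Fixed tap. Origin on the bench on the axis of nut and riser. Spout points along its own -x, to the robot's right. Above the nut: threaded foot 26 mm thick, valve body 36 mm thick at 44 to 90 mm, lever behind it (to x = 57, z = 135), riser 21 mm thick, swan neck (top 306), outlet 25 mm wide, 150 mm before the riser, lower end 199 mm up. The nut starts with its x along the tap's x.
- tray: Fixed shallow open metal tool tray, 200 mm (x) by 310 (y) by 28 high, walls and floor 4 mm. Origin at the centre of its underside. A screwdriver lies fixed in it along the +x wall (x 65 to 91, y -130 to 80, up to 30 mm high); the wrench lies in the rest of it, its handle towards the tray's -y end.
- tin: Bystander: upright food tin, 85 mm in diameter, 115 mm high. Origin at the centre of its base.
- shaker: Bystander: upright clear shaker jar with a steel cap, 54 mm in diameter, 95 mm high. Origin at the centre of its base.
- tub: Bystander: closed white tub, 118 mm in diameter at its lid, 74 mm high. Origin at the centre of its base.
There are look-alikes about, which are no part of the job. There is more than one size of the wrench; the one meant has the size given above.

How it is judged:
By the outcome, as a careful person would: the job done as asked, in the order asked, and still so for the second after the job is handed in, with the robot touching nothing.
It also fails if it takes over 72 s, if anything falls off the work surface, if the arm or the gripper's body presses on something with over 40 N, if the wrist force passes 120 N, or if a joint passes its speed limit or range.

ROBOT

A 7-joint arm with a two-finger parallel gripper is mounted at the origin on the work surface. World frame = base frame: x ahead of the robot, y to its left, z up, the work surface at z = 0. Lengths are in m, angles in rad, forces in N, time in s.
With the tool pointing down it reaches from about 0.425 to 0.825 m from the base axis. Payload 3.6 kg.
Tool frame: the origin (TCP) lies midway between the tips of the shut fingers; the grasp point (between the pads) lies 19 mm behind it (arm.tcp_to_grasp is the distance from the TCP to the grasp point, in m); z points along the fingers, y is the line along which they close (so a half turn about z gives the same grasp; the last joint's range is limited). The gripper opens to 85 mm and grips with 20 to 120 N. Pads are 22 mm wide; open, the fingers measure 114 mm over their backs; the gripper's body (76 mm by 85 mm) begins 54 mm behind the grasp point. The pads swing forward as they close: fully open they stand 13 mm farther back than shut.
Start: joints at [-1.159, 0.615, -0.013, 1.423, 0.008, 1.103, -0.04], TCP at [0.276, 0.589, 0.231] pointing down, gripper open.
Joint ranges: [-3.12, 3.12], [-0.3, 2.06], [-1.34, 1.32], [0.26, 2.42], [-1.36, 4.5], [0.01, 1.98], [-2.84, 2.84]. Speed limits (rad/s): [2.79, 2.79, 3.14, 3.14, 3.14, 3.14, 3.14].

INTERFACE

Orientations are given as a rotation vector (axis times angle).
In Python, from workcell import arm gives the robot as it stands.
- The arm moves only by the tool move_arm, never from a script. Its argument "motion" is text: rows parted by semicolons, each of 7 numbers parted by spaces: the shift along the tool's x, y, z in m, then the turn, a rotation vector about the tool's x, y, z in rad, then the closure in counts, from 0 (fully open) to 255 (shut). A call has 1 to 20 rows; each row shifts and turns the commanded pose from where the row before left it, along the tool's axes as they then stand; what a row does not reach is not made up. A row lasts 1/8 s, in which the tool goes at most 62.5 mm and 10.7 degrees, less where a joint would pass 70% of its speed; a pose out of reach is approached as far as the arm can. A call with a gripper value outside its range is refused whole. The fingers move at their own pace and stop on an object; "newtons" is the grip in N (left out, the last holds). Time passes only in rows, so rows that do not move let the fingers close. It gives the time, the measured TCP pose, the force, the opening and the grip force at its end, in the units of the state.
- arm.get_state(): the state, without advancing time (a new reading comes with each control period).
- arm.camera(name): name is "side" or "top"; returns (picture, depth): 420x560x3 uint8, red, green, blue; 420x560 float32, m along the optical axis (not along the pixel's ray), 0 where there is no reading.
- arm.camera_params(name): a dict with "K" (3x3 intrinsics, pixels), "distortion" ([k1, k2, p1, p2, k3] as OpenCV has them; the pictures are not rectified), "rvec" (rotation vector, rad) and "tvec" (3), from world to camera coordinates, as OpenCV has them. Camera axes: x right, y down, z forward; pixel columns grow to the right and rows downward; lengths in m; the calibration is good to about 2 mm. A picture is of the moment at which its call begins. camera_params takes no time and is no camera call.
- arm.close_job(): hands the job in; it is judged then, once.
The state is a dict: "time": time; "joint_positions": joint angles; "joint_vel": joint speeds; "effort": joint torques, N m; "tcp_pos": TCP position; "eef_rot": TCP orientation; "wrist_force": force on the tool from outside, world axes, zero at the start; "torque": the same for the moment, N m; "finger_gap": opening from 0.0 (shut) to 1.0 (fully open); "gripper_force": force on a finger pad.
Only numpy, scipy, OpenCV 4.12 (cv2) and the standard library are available. Lean on these libraries where they do the work, as an engineer would, in place of code of your own. Each camera call takes 0.05 s, during which the arm holds its last target. There are 200 camera calls.

## Working session

There is one attempt and no reset: what is moved stays moved. The work goes in short steps, Python scripts to look and compute and a tool call to move; the robot and the scene stay as the last step left them, time stands still between calls to the robot, and variables do not carry over. Pictures are saved under pics/ and viewed, at most 13 in all, crops included, and the job is handed in when it is done.

Besides the shell and the picture viewer there is one more tool, called after ">>>" as a command line: name --argument value ..., lists and objects as JSON in quotes. move_arm: Moves the arm, as the interface text tells. Its arguments: {"type":"object","properties":{"motion":{"type":"string"},"newtons":{"type":"number"}},"required":["motion"]}

```bash
mkdir -p pics; cat > h.py <<'E'
import numpy as np,cv2
from scipy.spatial.transform import Rotation as R
from workcell import arm
def snap(n,f=None):
    p,d=arm.camera(n); np.savez('last_%s.npz'%n,p=p,d=d)
    if f: cv2.imwrite('pics/'+f,p[:,:,::-1])
    return p,d
def cam(n):
    c=arm.camera_params(n); return [np.array(c[k],float) for k in('K','distortion','rvec','tvec')]
def back(n,uv,z=None,d=None):
    K,D,r,t=cam(n); uv=np.array(uv,float).reshape(-1,1,2)
    q=cv2.undistortPoints(uv,K,D).reshape(-1,2); ray=np.c_[q,np.ones(len(q))]
    M=cv2.Rodrigues(r)[0]; c=-M.T@t.ravel(); w=ray@M
    s=(z-c[2])/w[:,2] if z is not None else np.asarray(d)
    return c+w*np.reshape(s,(-1,1))
def proj(n,P):
    K,D,r,t=cam(n); return cv2.projectPoints(np.array(P,float).reshape(-1,1,3),r,t,K,D)[0].reshape(-1,2)
E
python3 - <<'E'
from h import *
print(arm.get_state())
for n in('top','side'):
    snap(n,n+'0.png'); c=cam(n); M=cv2.Rodrigues(c[2])[0]; print(n,-M.T@c[3].ravel(),M[2],c[0][0,0],c[1])
E
```

```text
{'time': 0.0, 'joint_positions': array([-1.15950124,  0.61592172, -0.01260839,  1.42495546,  0.00809032,
        1.1034135 , -0.04036624]), 'joint_vel': array([-0.0006658 , -0.0011251 ,  0.00174771,  0.00063754,  0.00113186,
        0.00195926,  0.00169819]), 'effort': array([ 2.96382977e-04, -4.69214344e+01,  2.59276852e-01, -1.71033454e+01,
        9.94546863e-03,  9.62675811e-03, -2.60114250e-07]), 'tcp_pos': array([0.27522021, 0.58797995, 0.23011782]), 'eef_rot': array([-0.68195273, -3.06612738,  0.00407147]), 'wrist_force': array([0.66525117, 0.70697788, 0.21417311]), 'torque': array([ 0.01160995, -0.02439306, -0.00774216]), 'gripper_force': 0.0, 'finger_gap': 1.0005019171426184}
top [ 0.43159305 -0.08400418  1.39999809] [ 0.06425916  0.01271124 -0.99785229] 512.8872542706997 [0.02413268 0.         0.         0.         0.        ]
side [ 0.11140996 -0.88608875  0.68934299] [ 0.36502761  0.72554798 -0.58338235] 487.8148918851568 [0.00645019 0.         0.         0.         0.        ]
```

View pics/top0.png

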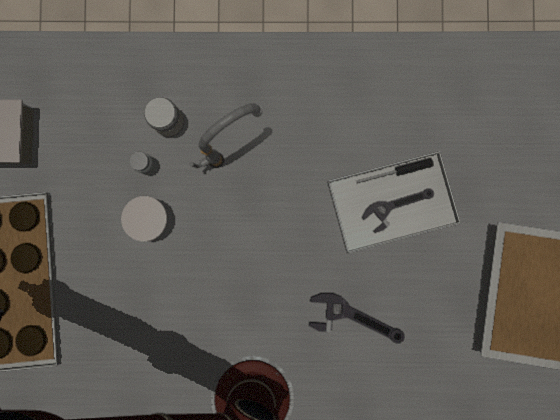

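View pics/side0.png

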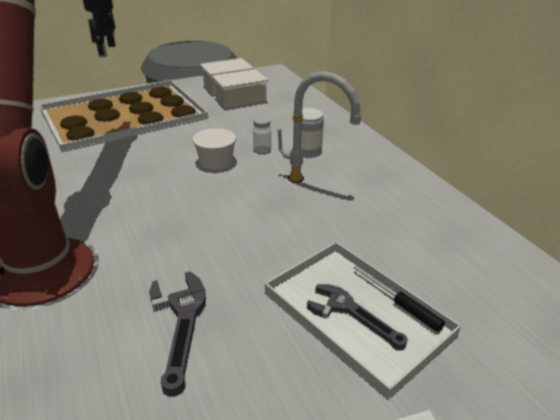

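The top picture shows a wrench in the tray at (363–433, 187–232), and a bigger one on the bare bench at (310–404, 292–342). The tray wrench is about 73 px, or 200 mm, so it fits; the other is about 260 mm. The tap foot is near (213,160), the tin at (160,113), the shaker at (141,162) and the tub at (144,218). I'll confirm with an enlarged crop.

```bash
python3 - <<'E'
from h import *
a=np.load('last_top.npz'); s=np.load('last_side.npz')
c=cv2.resize(a['p'][148:256,322:465],None,fx=5,fy=5,interpolation=cv2.INTER_CUBIC)
cv2.imwrite('pics/crop1.png',np.clip(c[:,:,::-1].astype(float)*1.3,0,255))
A=cv2.resize(a['p'][130:185,180:280],None,fx=4,fy=4,interpolation=cv2.INTER_CUBIC)
B=cv2.resize(s['p'][90:200,255:375],None,fx=3.3,fy=3.3,interpolation=cv2.INTER_CUBIC)
o=np.zeros((max(A.shape[0],B.shape[0]),A.shape[1]+B.shape[1],3),np.uint8);o[:A.shape[0],:A.shape[1]]=A;o[:B.shape[0],A.shape[1]:]=B
cv2.imwrite('pics/crop2.png',np.clip(o[:,:,::-1].astype(float)*1.5,0,255))
E
```

```text
[ WARN:0@0.212] global loadsave.cpp:1063 imwrite_ Unsupported depth image for selected encoder is fallbacked to CV_8U.
```

View pics/crop1.png

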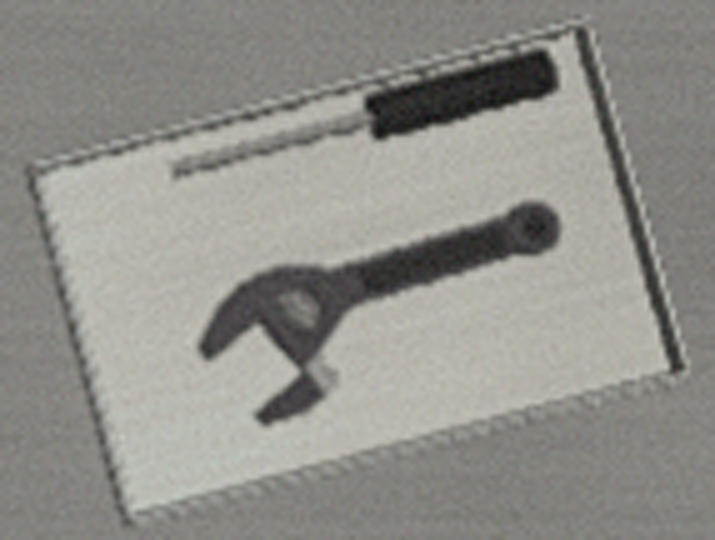

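View pics/crop2.png

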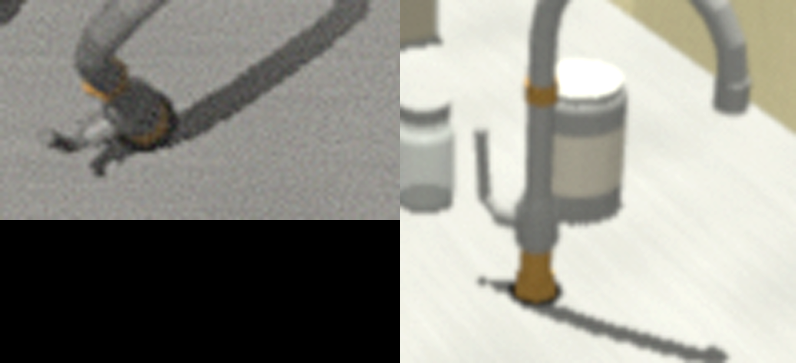

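The crop confirms the right wrench: fixed jaw tip at crop (205,350), moving jaw at (265,420), worm at (300,305), eye at (535,222). The second crop shows the tap foot, with the lever to its left rear and the spout going right and away. Next I'll fit the poses.

```bash
cat > fit.py <<'E'
from h import *
from scipy.optimize import minimize
u=np.array([-.924,.383]);v=np.array([.383,.924]);g=np.array([-91,34.])
def grid(x0,x1,y0,y1,f=lambda a,b:np.stack([a,b],-1)):
    a,b=np.meshgrid(np.arange(x0,x1+.1,1.5),np.arange(y0,y1+.1,1.5)); return f(a.ravel(),b.ravel())
H=lambda a,b:g+np.outer(a,u)+np.outer(b,v)
dark=[grid(-58,48,-10,10,H),grid(3,28,-9,-2)]
t=np.linspace(0,2*np.pi,60)[:-1]
E0=np.array([-144,56.])
ring=lambda r,k=0:E0+r*np.c_[np.cos(t),np.sin(t)]
dark+=[ring(13),ring(11.5),ring(9.5)]
r16=ring(17.5);r16=np.r_[r16,ring(16)]; r16=r16[((r16-E0)@u)>-2]
light=[grid(-30,45,-16,-12.5,H),grid(-30,45,12.5,16,H),r16,grid(5,28,3,32)]
D=np.vstack(dark);L=np.vstack(light)
def w(p,P,z): 
    c,s=np.cos(p[2]),np.sin(p[2]); q=P/1000@np.array([[c,s],[-s,c]])+p[:2]; return np.c_[q,np.full(len(q),z)]
def fit(img,p0,z=.012,n='top'):
    G=cv2.GaussianBlur(cv2.cvtColor(img,cv2.COLOR_RGB2GRAY).astype(np.float32),(0,0),.6)
    def smp(P):
        q=proj(n,P).astype(np.float32); return cv2.remap(G,q[:,0].reshape(-1,1),q[:,1].reshape(-1,1),cv2.INTER_LINEAR).ravel()
    f=lambda p:smp(w(p,D,z)).mean()-smp(w(p,L,z)).mean()
    best=None
    for dx in(-.004,0,.004):
     for da in(-.05,0,.05):
      r=minimize(f,np.array(p0)+[dx,dx,da],method='Nelder-Mead',options=dict(initial_simplex=np.array(p0)+[dx,dx,da]+np.array([[0,0,0],[.004,0,0],[0,.004,0],[0,0,.04]]),xatol=1e-5,fatol=1e-3))
      if best is None or r.fun<best.fun: best=r
    return best.x,best.fun
E
python3 - <<'E'
from fit import *
a=np.load('last_top.npz');s=np.load('last_side.npz')
cr=lambda P:np.array(P,float)/5+[322,148]-.4
e,gp=back('top',cr([[535,222],[430,260]]),.012)
eye=e[:2]; ang=np.arctan2(*(e-gp)[[1,0]])-np.arctan2(.383,-.924)
c,sn=np.cos(ang),np.sin(ang); o=eye-np.array([[c,-sn],[sn,c]])@np.array([-.144,.056])
p,fv=fit(a['p'],[*o,ang]); print('wrench',[*o,ang],p,fv)
for nm,P in dict(grip=[-91,34],eye=[-144,56],worm=[-21,10],mouth=[20,16]).items(): 
    W=w(p,np.array([P]),.012); print(nm,W.round(4),((proj('top',W)-[322,148]+.4)*5).round())
T=back('top',cr([[30,168],[583,25],[685,370],[128,518]]),.028); print('tray',T.round(4),T.mean(0))
# tap outlet/foot triangulation by depth
print('foot top',back('top',[[180+145/4,130+125/4]],.03),'foot side',back('side',[[255+(535-400)/3.3,90+295/3.3]],.004))
print('outlet side z.199',back('side',[[255+(732-400)/3.3,90+108/3.3]],.199))
for n,dd in(('top',a),('side',s)):
    d=dd['d']; vv,uu=np.nonzero(d>0); P=back(n,np.c_[uu,vv],d=d[vv,uu])
    m=(P[:,2]>.2)&(P[:,2]<.33)&(P[:,0]>.45)&(P[:,1]<.3)&(P[:,1]>-.3); Q=P[m]
    if len(Q)>10:
        far=Q[:,:2]; m0=far.mean(0); V=np.linalg.svd(far-m0)[2][0]; k=(far-m0)@V; print(n,len(Q),'neck',m0,V,np.degrees(np.arctan2(V[1],V[0])),m0+V*k.min(),m0+V*k.max())
    m=(P[:,2]>.1)&(P[:,2]<.19)&(P[:,0]>.45)&(P[:,1]<.2)&(P[:,1]>-.3); print(n,'riser',m.sum(),np.median(P[m],0) if m.any() else '')
    for nm,px in (dict(tin=(160,113),shaker=(140,160),tub=(144,218)) if n=='top' else {}).items(): print(nm,back(n,[px],d=d[px[1],px[0]:px[0]+1]).round(3))
E
```

```text
wrench [np.float64(0.49284850737292024), np.float64(-0.3290777594951553), np.float64(-3.9668105592595797)] [ 0.49531282 -0.3247545  -4.00964884] -80.24392700195312
grip [[ 0.5282 -0.4162  0.012 ]] [[430. 261.]]
eye [[ 0.5456 -0.4708  0.012 ]] [[531. 229.]]
worm [[ 0.5013 -0.3472  0.012 ]] [[302. 310.]]
mouth [[ 0.4702 -0.3198  0.012 ]] [[251. 367.]]
tray [[ 0.576  -0.1994  0.028 ]
 [ 0.6541 -0.4953  0.028 ]
 [ 0.4695 -0.5463  0.028 ]
 [ 0.3893 -0.2512  0.028 ]] [ 0.52222217 -0.37304468  0.028     ]
foot top [[0.62859566 0.10030488 0.03      ]] foot side [[0.63110675 0.08912969 0.004     ]]
outlet side z.199 [[ 0.72290327 -0.02437985  0.199     ]]
top 776 neck [0.6785446  0.04298153] [-0.57423806  0.81868837] 125.04629085391814 [ 0.72833822 -0.02800899] [0.62933831 0.11313469]
top riser 148 [0.632121   0.11762628 0.12430332]
tin [[0.739 0.233 0.116]]
shaker [[0.62  0.285 0.103]]
tub [[0.474 0.281 0.07 ]]
side 1624 neck [1.04056979 0.11532909] [-0.97439139 -0.22485869] -167.00543148251833 [1.71274302 0.27044539] [0.64225715 0.02341114]
side riser 456 [0.63521742 0.09977427 0.12887588]
```

```bash
cat > plan.py <<'E'
from h import *
def down(psi,tilt=0,td=0):
    "psi: yaw deg of tool x, tool down; tilt deg: tool top leans towards world azimuth td"
    r=R.from_euler('z',psi,degrees=True)*R.from_euler('x',180,degrees=True)
    a=np.radians(td+90); return R.from_rotvec(np.radians(tilt)*np.array([np.cos(a),np.sin(a),0]))*r
def rows(wps,start=None):
    "wps: (pos,R,closure,nrows)"
    s=arm.get_state(); p,q=start or (s['tcp_pos'],R.from_rotvec(s['eef_rot'])); p=np.array(p)
    out=[]
    for P,Q,c,n in wps:
        p0,q0=p,q; P=np.array(P,float); rv=(q0.inv()*Q).as_rotvec()
        for i in range(1,n+1):
            tp=p0+(P-p0)*i/n; tq=q0*R.from_rotvec(rv*i/n)
            d=q.inv().apply(tp-p).round(4); r=(q.inv()*tq).as_rotvec().round(3)
            if np.linalg.norm(d)>.0625 or np.linalg.norm(r)>.186: print('!! too big',d,r)
            out.append(' '.join('%g'%(x+0) for x in [*d,*r])+' %d'%c); p=p+q.apply(d); q=q*R.from_rotvec(r)
    print(len(out)); print('; '.join(out)); return p,q
E
python3 - <<'E'
from plan import *
from scipy.optimize import least_squares
for n in('top','side'):
    d=np.load('last_%s.npz'%n)['d']; vv,uu=np.nonzero(d>0); P=back(n,np.c_[uu,vv],d=d[vv,uu]); C=cam(n);M=cv2.Rodrigues(C[2])[0];cc=-M.T@C[3].ravel()
    for z0,z1,r in((.1,.2,.0105),(.048,.086,.018),(.018,.04,.013)):
        m=(P[:,2]>z0)&(P[:,2]<z1)&(np.hypot(P[:,0]-.635,P[:,1]-.102)<.03); Q=P[m]
        if len(Q)<8: continue
        f=lambda c:np.hypot(Q[:,0]-c[0],Q[:,1]-c[1])-r
        dv=Q[:,:2].mean(0)-cc[:2]; dv/=np.linalg.norm(dv)
        s=least_squares(f,Q[:,:2].mean(0)+.01*dv,loss='soft_l1',f_scale=.001); print(n,z0,len(Q),s.x.round(4),np.abs(s.fun).mean().round(4))
for c in ((.635,.103),): print(proj('side',[[*c,0],[*c,.044],[*c,.2]]),proj('top',[[*c,0.008],[*c,.2]]))
rows([([.45,.12,.23],down(125),60,11),([.5282,-.4162,.12],down(107.8),105,12)][:2])
E
```

```text
top 0.1 86 [0.6372 0.1062] 0.0011
top 0.048 97 [0.6373 0.1088] 0.0022
top 0.018 8 [0.6378 0.104 ] 0.0019
side 0.1 319 [0.6374 0.1033] 0.0015
side 0.048 220 [0.6365 0.1053] 0.0025
side 0.018 74 [0.6376 0.104 ] 0.0014
[[294.80933961 177.86036103]
 [295.25050462 163.61003261]
 [296.96892151 108.13027548]] [[216.36144946 160.07441698]
 [205.60334464 148.24095735]]
23
-0.0324 -0.0318 0.0001 0 0 0.047 60; -0.0339 -0.0303 0.0001 0 0 0.048 60; -0.0353 -0.0285 0.0001 -0.001 0 0.047 60; -0.0366 -0.0269 0.0001 0 0 0.048 60; -0.0379 -0.0251 0 0 0 0.047 60; -0.0389 -0.0234 0.0001 0 0 0.048 60; -0.0401 -0.0214 0.0001 0 0 0.047 60; -0.041 -0.0195 0 -0.001 0 0.048 60; -0.0419 -0.0175 0.0001 0 0.001 0.047 60; -0.0427 -0.0155 0 0 0 0.048 60; -0.0434 -0.0134 0 0 0 0.047 60; -0.0403 -0.0203 0.0092 0 0 0.025 105; -0.0409 -0.0193 0.0091 0 0 0.025 105; -0.0413 -0.0182 0.0092 0 0 0.025 105; -0.0417 -0.0173 0.0091 0 0 0.025 105; -0.0422 -0.0161 0.0092 0 0 0.025 105; -0.0426 -0.0151 0.0091 0 0 0.025 105; -0.0429 -0.0141 0.0092 0 0 0.025 105; -0.0432 -0.013 0.0092 0 0 0.025 105; -0.0436 -0.0118 0.0091 0 0 0.025 105; -0.0439 -0.0108 0.0092 0 0 0.025 105; -0.0441 -0.0097 0.0091 0 0 0.025 105; -0.0443 -0.0086 0.0092 0 0 0.025 105
```

>>> move_arm --motion "-0.032 -0.032 0 0 0 0.047 60; -0.034 -0.03 0 0 0 0.047 60; -0.035 -0.029 0 0 0 0.047 60; -0.037 -0.027 0 0 0 0.047 60; -0.038 -0.025 0 0 0 0.047 60; -0.039 -0.023 0 0 0 0.047 60; -0.04 -0.021 0 0 0 0.047 60; -0.041 -0.02 0 0 0 0.047 60; -0.042 -0.018 0 0 0 0.047 60; -0.043 -0.016 0 0 0 0.047 60; -0.043 -0.013 0 0 0 0.047 60; -0.04 -0.02 0.009 0 0 0.025 105; -0.041 -0.019 0.009 0 0 0.025 105; -0.041 -0.018 0.009 0 0 0.025 105; -0.042 -0.017 0.009 0 0 0.025 105; -0.042 -0.016 0.009 0 0 0.025 105; -0.043 -0.015 0.009 0 0 0.025 105; -0.043 -0.014 0.009 0 0 0.025 105; -0.043 -0.013 0.009 0 0 0.025 105; -0.044 -0.012 0.009 0 0 0.025 105" --newtons 60

```text
time: 2.6
tcp_pos: [0.5126, -0.282, 0.1496]
eef_rot: [-1.748, -2.609, -0.0]
wrist_force: [0.6, -0.4, 0.0]
finger_gap: 0.591
gripper_force: 0.0
```

```bash
python3 - <<'E'
from plan import *
rows([([.5282,-.4162,.08],down(107.8),105,4),([.5282,-.4162,.008],down(107.8),105,3)])
E
```

```text
7
-0.0325 -0.0092 0.0174 0 0 0.02 105; -0.0327 -0.0084 0.0173 0 0 0.02 105; -0.0329 -0.0079 0.0174 0 -0.001 0.02 105; -0.033 -0.0072 0.0174 0 0 0.02 105; 0 0 0.024 0 0 0 105; 0 0 0.024 0 0 0 105; 0 0.0001 0.024 0 0 0 105
```

>>> move_arm --motion "-0.033 -0.009 0.017 0 0 0.02 105; -0.033 -0.008 0.017 0 0 0.02 105; -0.033 -0.008 0.017 0 0 0.02 105; -0.033 -0.007 0.017 0 0 0.02 105; 0 0 0.024 0 0 0 105; 0 0 0.024 0 0 0 105; 0 0 0.021 0 0 0 105; 0 0 0.003 0 0 0 105; 0 0 0 0 0 0 105"

```text
time: 3.72
tcp_pos: [0.5296, -0.416, 0.0106]
eef_rot: [1.85, 2.538, -0.0]
wrist_force: [0.4, 0.0, 0.4]
finger_gap: 0.588
gripper_force: 0.0
```

```bash
python3 - <<'E'
from h import *
p,d=snap('side'); snap('top')
cv2.imwrite('pics/s1.png',cv2.resize(p[230:400,255:470],None,fx=3.5,fy=3.5,interpolation=cv2.INTER_CUBIC)[:,:,::-1])
E
```

```text
(no output)
```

View pics/s1.png

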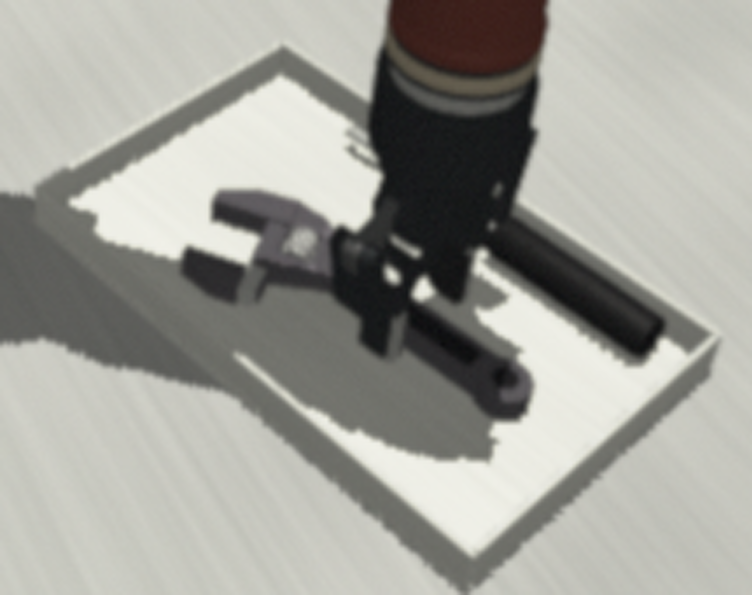

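The fingers straddle the handle, near finger at crop (378,335) and far at (455,285), clear of the screwdriver. I'll lower a little and close.

>>> move_arm --motion "0 0 0.004 0 0 0 105; 0 0 0 0 0 0 200; 0 0 0 0 0 0 255; 0 0 0 0 0 0 255; 0 0 0 0 0 0 255; 0 0 0 0 0 0 255" --newtons 80

```text
time: 4.58
tcp_pos: [0.5293, -0.4158, 0.0068]
eef_rot: [1.851, 2.539, 0.0]
wrist_force: [-1.9, 1.2, 5.7]
finger_gap: 0.235
gripper_force: 80.4
```

```bash
python3 - <<'E'
from plan import *
N=np.array([.6373,.104]); c,s=np.cos(np.radians(65)),np.sin(np.radians(65)); Rm=np.array([[c,-s],[s,c]])
on=N-Rm@[.112,-.015]; pre=on-Rm@[.065,0]; print(on,pre)
rows([([.5293,-.4158,.1],down(107.8),255,3),([*pre,.1],down(42.5),255,11),([*pre,.02],down(42.5),255,3)])
E
```

```text
[0.57637214 0.0088328 ] [ 0.54890195 -0.0500772 ]
17
0 0 -0.0311 0 0 0 255; 0 0 -0.031 0 0 0 255; 0 0 -0.0311 0 0 0 255; 0.0311 0.0119 0 0 0 0.104 255; 0.0322 0.0085 0 0 0 0.103 255; 0.0329 0.0053 0 0 0 0.104 255; 0.0332 0.0018 0 0 0 0.104 255; 0.0333 -0.0017 0 0 0 0.103 255; 0.0329 -0.0051 0 0 0 0.104 255; 0.0322 -0.0085 0 0 0 0.103 255; 0.0311 -0.0117 0 0 0 0.104 255; 0.0298 -0.015 0 0 0 0.104 255; 0.0281 -0.0179 0 0 0 0.103 255; 0.026 -0.0207 0 0 0 0.104 255; 0 0 0.0267 0 0 0 255; 0 0 0.0267 0 0 0 255; 0 0 0.0266 0 0 0 255
```

>>> move_arm --motion "0 0 -0.02 0 0 0 255; 0 0 -0.036 0 0 0 255; 0 0 -0.037 0 0 0 255; 0.031 0.012 0 0 0 0.104 255; 0.032 0.009 0 0 0 0.104 255; 0.033 0.005 0 0 0 0.104 255; 0.033 0.002 0 0 0 0.104 255; 0.033 -0.002 0 0 0 0.104 255; 0.033 -0.005 0 0 0 0.104 255; 0.032 -0.009 0 0 0 0.104 255; 0.031 -0.012 0 0 0 0.104 255; 0.03 -0.015 0 0 0 0.104 255; 0.028 -0.018 0 0 0 0.104 255; 0.026 -0.021 0 0 0 0.099 255; 0 0 0.027 0 0 0 255; 0 0 0.027 0 0 0 255; 0 0 0.026 0 0 0 255; 0 0 0 0 0 0 255"

```text
time: 6.82
tcp_pos: [0.5473, -0.0494, 0.0179]
eef_rot: [-2.924, -1.14, 0.006]
wrist_force: [-1.0, -0.1, -3.9]
finger_gap: 0.233
gripper_force: 79.4
```

```bash
python3 - <<'E'
from plan import *
p,d=snap('top'); p2,d2=snap('side')
A=cv2.resize(p[130:250,180:280],None,fx=4,fy=4,interpolation=cv2.INTER_CUBIC)
B=cv2.resize(p2[120:240,240:340],None,fx=4,fy=4,interpolation=cv2.INTER_CUBIC)
cv2.imwrite('pics/c3.png',np.clip(np.hstack([A,B])[:,:,::-1]*1.4,0,255).astype(np.uint8))
s=arm.get_state();print(s['tcp_pos'],s['eef_rot'],s['finger_gap'])
y=np.degrees(2*np.arctan2(s['eef_rot'][1],s['eef_rot'][0])); print(y)
a=np.radians(y+22.5); Rm=np.array([[np.cos(a),-np.sin(a)],[np.sin(a),np.cos(a)]])
for nm,q in dict(tipF=(34,0),thr=(0,0),tipM=(34,37),mouth=(20,16),eye=(-144,56),worm=(-21,10)).items():
    P=s['tcp_pos'][:2]+Rm@(np.array(q)-[-91,34])/1000; X=[[*P,s['tcp_pos'][2]-.0068+.004+.014]]
    print(nm,P,((proj('top',X)-[180,130])*4).round(),((proj('side',X)-[240,120])*4+[400,0]).round())
E
```

```text
[ 0.54926902 -0.0503911   0.01997678] [2.92682238e+00 1.14013636e+00 1.22489052e-03] 0.23358261503759614
42.56655407986839
tipF [0.63279581 0.04862544] [[222. 119.]] [[656. 231.]]
thr [0.61846259 0.01779431] [[267. 140.]] [[659. 260.]]
tipM [0.59924428 0.06422336] [[198. 168.]] [[598. 231.]]
mouth [0.61238513 0.04267531] [[230. 149.]] [[632. 243.]]
eye [ 0.50697651 -0.08917696] [[426. 307.]] [[573. 396.]]
worm [0.60054174 0.0029672 ] [[289. 167.]] [[644. 278.]]
```

View pics/c3.png

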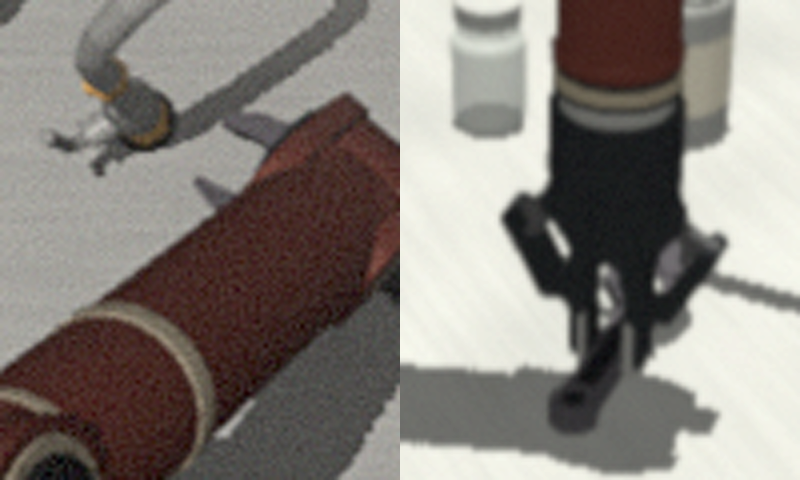

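Jaw tips show at (228,118) and (196,180) of the left half, close to prediction and perhaps 2 mm short. The nut is straight ahead at (150,130). Next, lower and slide in.

>>> move_arm --motion "0 0 0.012 0 0 0 255; 0 0 0.003 0 0 0 255; 0.018 -0.008 0 0 0 0 255; 0.018 -0.008 0 0 0 0 255; 0.014 -0.006 0 0 0 0 255; 0.006 -0.002 0 0 0 0 255; 0.003 -0.001 0 0 0 0 255; 0 0 0 0 0 0 255"

```text
time: 7.92
tcp_pos: [0.5752, 0.0076, 0.0043]
eef_rot: [2.927, 1.139, -0.001]
wrist_force: [-1.1, 0.1, -4.1]
finger_gap: 0.24
gripper_force: 79.4
```

>>> move_arm --motion "0.0018 -0.0008 0 0 0 0 255; 0.0018 -0.0008 0 0 0 0 255; 0 0 0 0 0 0 255"

```text
time: 8.3
tcp_pos: [0.5769, 0.0118, 0.0043]
eef_rot: [-2.927, -1.14, 0.0]
wrist_force: [-0.4, 0.3, -3.8]
finger_gap: 0.239
gripper_force: 79.4
```

>>> move_arm --motion "0.0009 -0.0004 0 0 0 0 255; 0.0009 -0.0004 0 0 0 0 255; 0 0 0 0 0 0 255"

```text
time: 8.68
tcp_pos: [0.5772, 0.0125, 0.0043]
eef_rot: [2.927, 1.139, -0.002]
wrist_force: [-1.5, -3.0, -3.4]
finger_gap: 0.23
gripper_force: 79.5
```

>>> move_arm --motion "-0.0015 0.0006 0 0 0 0 255; -0.0015 0.0006 0.001 0 0 0 255; 0 0 0.001 0 0 0 255; 0 0 0 0 0 0 255"

```text
time: 9.18
tcp_pos: [0.5766, 0.011, 0.0028]
eef_rot: [-2.927, -1.14, -0.001]
wrist_force: [-1.1, 1.0, 1.1]
finger_gap: 0.238
gripper_force: 80.1
```

```bash
cat > worm.py <<'E'
from plan import *
a=np.radians(65.07); Rm=np.array([[np.cos(a),-np.sin(a)],[np.sin(a),np.cos(a)]])
W=np.array([.5766,.011])+Rm@[.0688,-.0235]
Q=down(65,22,245)
def tcp(x,z): return np.r_[W+Rm@[x,0],z]-Q.apply([-.011,0,0])   # edge at worm x offset, height z
E
python3 - <<'E'
from worm import *
N=np.array([.6373,.104]); print('worm',W,'nut in wrench',Rm.T@(N-W)+[-.021,.010])
up=[.5766,.011,.09]
rows([(up,down(42.57),80,3),(tcp(-.006,.06),Q,255,6),(tcp(-.006,.021),Q,255,2)],start=(np.array([.5766,.011,.0028]),down(42.57)))
print(Q.inv().apply([*(Rm@[1,0]),0]),Q.inv().apply([0,0,-1]))
E
```

```text
worm [0.62691029 0.06348395] nut in wrench [0.02012028 0.01765631]
11
0 0 -0.0291 0 0 0 80; 0 0 -0.029 0 0 0 80; 0 0 -0.0291 0 0 0 80; 0.0127 -0.001 0.0043 0.013 0.063 -0.064 255; 0.0125 -0.0002 0.0051 0.012 0.063 -0.065 255; 0.0121 0.0007 0.0059 0.013 0.063 -0.064 255; 0.0117 0.0015 0.0066 0.012 0.064 -0.065 255; 0.0111 0.0024 0.0074 0.013 0.063 -0.064 255; 0.0104 0.0032 0.0079 0.012 0.063 -0.065 255; -0.0073 0 0.0181 0 0 0 255; -0.0073 -0.0001 0.0181 0 0 0 255
[ 0.92718316 -0.00122173  0.37460631] [-3.74606593e-01 -8.32667268e-17  9.27183855e-01]
```

>>> move_arm --motion "0 0 0 0 0 0 80; 0 0 0 0 0 0 80; 0 0 0 0 0 0 80; 0 0 -0.029 0 0 0 80; 0 0 -0.029 0 0 0 80; 0 0 -0.029 0 0 0 80; 0.013 -0.001 0.004 0.012 0.063 -0.064 255; 0.012 0 0.005 0.012 0.063 -0.064 255; 0.012 0.001 0.006 0.012 0.063 -0.064 255; 0.012 0.001 0.007 0.012 0.063 -0.064 255; 0.011 0.002 0.007 0.012 0.063 -0.064 255; 0.01 0.003 0.008 0.012 0.063 -0.064 255; 0 0 0 0 0 0 255; 0 0 0 0 0 0 255"

```text
time: 10.92
tcp_pos: [0.6275, 0.0665, 0.0636]
eef_rot: [-2.45, -1.554, -0.475]
wrist_force: [0.3, 0.4, 0.1]
finger_gap: 0.0
gripper_force: 0.0
```

```bash
python3 - <<'E'
from worm import *
p,d=snap('top'); p2,d2=snap('side')
A=cv2.resize(p[130:250,180:280],None,fx=4,fy=4,interpolation=cv2.INTER_CUBIC)
B=cv2.resize(p2[120:240,240:340],None,fx=4,fy=4,interpolation=cv2.INTER_CUBIC)
cv2.imwrite('pics/c4.png',np.clip(np.hstack([A,B])[:,:,::-1]*1.4,0,255).astype(np.uint8))
X=[[*W,.017]]
print(((proj('top',X)-[180,130])*4).round(),((proj('side',X)-[240,120])*4+[400,0]).round())
rows([(tcp(-.006,.04),Q,255,2),(tcp(-.006,.019),Q,255,3)])
print(arm.get_state()['finger_gap'])
E
```

```text
[[202. 130.]] [[636. 241.]]
5
-0.0034 0.0004 0.0093 0.002 0.001 -0.001 255; -0.0034 0.0005 0.0092 0.001 0.001 -0.001 255; -0.0026 0 0.0065 0 0 0 255; -0.0026 0 0.0065 0 0 0 255; -0.0026 0 0.0065 0 0 0 255
0.0012728913241709893
```

View pics/c4.png

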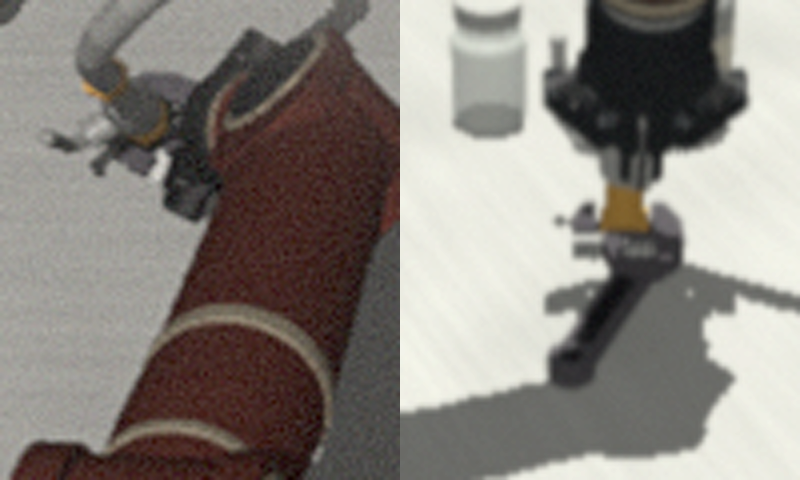

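The wrench sits around the nut, jaws at (583,220) and (667,225) of the side half. The worm is at about (632,245) against (636,241) predicted, and the shut fingertip hovers above it. Now press down.

>>> move_arm --motion "-0.003 0 0.009 0.002 0.001 -0.001 255; -0.003 0.001 0.009 0.001 0.001 -0.001 255; -0.003 0 0.007 0 0 0 255; -0.002 0 0.006 0 0 0 255; -0.003 0 0.007 0 0 0 255; 0 0 0 0 0 0 255; -0.0011 0 0.0028 0 0 0 255; 0 0 0 0 0 0 255"

```text
time: 12.02
tcp_pos: [0.6291, 0.0673, 0.02]
eef_rot: [-2.444, -1.556, -0.476]
wrist_force: [0.9, -0.3, 0.2]
finger_gap: 0.004
gripper_force: 0.0
```

>>> move_arm --motion "-0.0006 0 0.0014 0 0 0 255; -0.0005 0 0.0014 0 0 0 255; 0 0 0 0 0 0 255"

```text
time: 12.4
tcp_pos: [0.6295, 0.0674, 0.0189]
eef_rot: [-2.443, -1.556, -0.479]
wrist_force: [-3.8, -1.4, 9.9]
finger_gap: -0.001
gripper_force: 4.9
```

>>> move_arm --motion "0.003 0 0.0005 0 0 0 255; 0.0029 0 0.0008 0 0 0 255"

```text
time: 12.65
tcp_pos: [0.6311, 0.0706, 0.0195]
eef_rot: [-2.446, -1.556, -0.475]
wrist_force: [-4.9, -3.1, 9.9]
finger_gap: -0.002
gripper_force: 5.0
```

>>> move_arm --motion "0.0027 0 0.0013 0 0 0 255; 0.0025 0 0.0018 0 0 0 255"

```text
time: 12.9
tcp_pos: [0.6348, 0.0781, 0.0177]
eef_rot: [-2.445, -1.557, -0.477]
wrist_force: [-0.4, -0.7, 1.8]
finger_gap: -0.001
gripper_force: 0.4
```

>>> move_arm --motion "0.003 0 -0.0074 0 0 0 255; -0.0111 0 -0.0044 0 0 0 255; -0.003 0 0.0074 0 0 0 255; 0.0033 0 0.0005 0 0 0 255; 0.0031 0 0.0009 0 0 0 255; 0.0029 0 0.0014 0 0 0 255; 0.003 0 -0.0074 0 0 0 255; -0.0093 0 -0.0028 0 0 0 255; -0.003 0 0.0074 0 0 0 255; 0.0033 0 0.0005 0 0 0 255; 0.0031 0 0.0009 0 0 0 255"

```text
time: 14.28
tcp_pos: [0.6305, 0.068, 0.0183]
eef_rot: [-2.45, -1.554, -0.471]
wrist_force: [-9.5, -9.0, 19.5]
finger_gap: -0.002
gripper_force: 11.2
```

>>> move_arm --motion "0.0029 0 0.0014 0 0 0 255"

```text
time: 14.4
tcp_pos: [0.6324, 0.0722, 0.0193]
eef_rot: [-2.448, -1.553, -0.474]
wrist_force: [-4.8, -2.8, 15.3]
finger_gap: 0.003
gripper_force: 7.5
```

>>> move_arm --motion "0.003 0 -0.0074 0 0 0 255; 0 0 0 0 0 0 255; 0 0 0 0 0 0 255; 0 0 0 0 0 0 255"

```text
time: 14.9
tcp_pos: [0.6329, 0.0763, 0.0251]
eef_rot: [-2.443, -1.556, -0.474]
wrist_force: [0.1, -0.5, -0.3]
finger_gap: -0.0
gripper_force: 0.0
```

```bash
python3 - <<'E'
from worm import *
s=arm.get_state(); p=s['tcp_pos']; q=R.from_rotvec(s['eef_rot']); e=p+q.apply([-.011,0,0]); print(p,Rm.T@(e[:2]-W),e[2],s['wrist_force'])
for P in([.6295,.0674,.0189],[.6311,.0706,.0195],[.6348,.0781,.0177],[.6305,.068,.0183]):
    e=np.array(P)+q.apply([-.011,0,0]); print(Rm.T@(e[:2]-W),e[2])
E
```

```text
[0.63287704 0.07633964 0.02510895] [3.97356409e-03 2.45249908e-05] 0.020989070990935027 [ 0.07148245 -0.49650906 -0.25808636]
[-0.00555657 -0.00068125] 0.014780120517854316
[-0.00198032 -0.00078333] 0.015380120517854316
[ 0.00638044 -0.00097725] 0.013580120517854316
[-0.00459097 -0.00133517] 0.014180120517854316
```

```bash
cat > stroke.py <<'E'
from worm import *
import sys
off=float(sys.argv[1])/1000; n=int(sys.argv[2]); sh=float(sys.argv[3])/1000 if len(sys.argv)>3 else 0
s=arm.get_state(); p=s['tcp_pos'];q=R.from_rotvec(s['eef_rot'])
T=lambda x,z:tcp((x)/1000+sh,z/1000+off)
one=[(T(-7,21),Q,255,2),(T(-7,14),Q,255,1),(T(-7,14),Q,255,1),(T(-4,14.3),Q,255,1),(T(-1,14.7),Q,255,1),(T(2,14.6),Q,255,1),(T(5,14),Q,255,1),(T(5,14),Q,255,1),(T(5,21),Q,255,1)]
rows(one*n)
E
python3 stroke.py 0 1
```

```text
10
-0.0051 0 -0.0021 0 0 0 255; -0.0051 0 -0.002 -0.001 0 0 255; -0.0026 0 0.0065 0 0 0 255; 0 0 0 0 0 0 255; 0.0029 0 0.0008 0 0 0 255; 0.0029 0 0.0008 0 0 0 255; 0.0028 0 0.0012 0 0 0 255; 0.0025 0 0.0017 0 0 0 255; 0 0 0 0 0 0 255; 0.0027 0 -0.0065 0 0 0 255
```

Run it in parts to read the forces.

>>> move_arm --motion "-0.0051 0 -0.0021 0 0 0 255; -0.0051 0 -0.002 0 0 0 255; -0.0026 0 0.0065 0 0 0 255; 0 0 0 0 0 0 255"

```text
time: 15.4
tcp_pos: [0.6281, 0.0662, 0.0181]
eef_rot: [-2.444, -1.555, -0.474]
wrist_force: [-0.3, 0.6, -0.4]
finger_gap: 0.001
gripper_force: 0.0
```

>>> move_arm --motion "0.0029 0 0.0008 0 0 0 255; 0.0029 0 0.0008 0 0 0 255"

```text
time: 15.65
tcp_pos: [0.6311, 0.0704, 0.0196]
eef_rot: [-2.446, -1.557, -0.475]
wrist_force: [-1.7, -3.2, 3.2]
finger_gap: -0.004
gripper_force: 2.1
```

>>> move_arm --motion "0.0028 0 0.0012 0 0 0 255"

```text
time: 15.78
tcp_pos: [0.633, 0.0738, 0.02]
eef_rot: [-2.446, -1.556, -0.477]
wrist_force: [0.1, -1.0, 0.8]
finger_gap: -0.003
gripper_force: 0.5
```

>>> move_arm --motion "0.0025 0 0.0017 0 0 0 255; 0 0 0 0 0 0 255"

```text
time: 16.02
tcp_pos: [0.6337, 0.0788, 0.0188]
eef_rot: [-2.441, -1.558, -0.476]
wrist_force: [-0.1, 0.0, 0.8]
finger_gap: 0.002
gripper_force: 0.0
```

```bash
sed -i 's/^one=.*/one=[(T(5,21),Q,255,1),(T(-6.5,21),Q,255,2),(T(-6.5,13.4),Q,255,1),(T(-6.5,13.4),Q,255,1),(T(-3.5,13.9),Q,255,1),(T(-.5,14.3),Q,255,1),(T(2.5,14.1),Q,255,1),(T(5.5,13.2),Q,255,1),(T(5.5,13.2),Q,255,1)]/' stroke.py; python3 stroke.py 0 1
```

```text
10
0.0009 0.0004 -0.0065 -0.001 -0.002 0.001 255; -0.0053 0 -0.0021 0 0 0 255; -0.0053 0 -0.0022 0 0 0 255; -0.0029 0 0.0071 0 0 0 255; 0 0 0 0 0 0 255; 0.003 0 0.0006 0 0 0 255; 0.0029 0 0.0008 0 0 0 255; 0.0027 0 0.0013 0 0 0 255; 0.0025 0 0.0019 0 0 0 255; 0 0 0 0 0 0 255
```

>>> move_arm --motion "0.001 0.0004 -0.0065 -0.001 -0.002 0.001 255; -0.0053 0 -0.0021 0 0 0 255; -0.0053 0 -0.0022 0 0 0 255; -0.0029 0 0.0071 0 0 0 255; 0 0 0 0 0 0 255"

```text
time: 16.65
tcp_pos: [0.6287, 0.0644, 0.0173]
eef_rot: [-2.448, -1.555, -0.474]
wrist_force: [0.0, 0.1, 0.6]
finger_gap: -0.001
gripper_force: 0.7
```

>>> move_arm --motion "0.003 0 0.0006 0 0 0 255; 0.0029 0 0.0008 0 0 0 255"

```text
time: 16.9
tcp_pos: [0.6304, 0.0677, 0.0184]
eef_rot: [-2.451, -1.556, -0.471]
wrist_force: [-4.6, -7.1, 9.5]
finger_gap: -0.001
gripper_force: 5.9
```

>>> move_arm --motion "0.0027 0 0.0013 0 0 0 255"

```text
time: 17.02
tcp_pos: [0.6317, 0.0704, 0.0192]
eef_rot: [-2.45, -1.555, -0.472]
wrist_force: [-6.1, -5.1, 13.7]
finger_gap: 0.004
gripper_force: 7.7
```

>>> move_arm --motion "0.0025 0 0.0019 0 0 0 255; 0 0 0 0 0 0 255"

```text
time: 17.27
tcp_pos: [0.6346, 0.077, 0.0187]
eef_rot: [-2.445, -1.557, -0.478]
wrist_force: [-0.9, -1.2, 5.9]
finger_gap: -0.001
gripper_force: 2.8
```

>>> move_arm --motion "0.0027 0 -0.0066 0 0 0 255; -0.0056 0 -0.0023 0 0 0 255; -0.0055 0 -0.0023 0 0 0 255; -0.0027 0 0.0066 0 0 0 255; 0 0 0 0 0 0 255; 0.003 0 0.0006 0 0 0 255; 0.0029 0 0.0008 0 0 0 255; 0.0027 0 0.0013 0 0 0 255; 0.0025 0 0.0019 0 0 0 255; 0 0 0 0 0 0 255; 0.0027 0 -0.0066 0 0 0 255; -0.0056 0 -0.0023 0 0 0 255; -0.0055 0 -0.0023 0 0 0 255; -0.0027 0 0.0066 0 0 0 255; 0 0 0 0 0 0 255; 0.003 0 0.0006 0 0 0 255; 0.0029 0 0.0008 0 0 0 255; 0.0027 0 0.0013 0 0 0 255"

```text
time: 19.52
tcp_pos: [0.631, 0.0693, 0.0187]
eef_rot: [-2.451, -1.555, -0.47]
wrist_force: [-9.3, -7.2, 17.2]
finger_gap: -0.002
gripper_force: 9.9
```

>>> move_arm --motion "0.0025 0 0.0019 0 0 0 255; 0 0 0 0 0 0 255"

```text
time: 19.77
tcp_pos: [0.634, 0.0767, 0.0189]
eef_rot: [-2.445, -1.556, -0.477]
wrist_force: [-0.9, -0.6, 7.5]
finger_gap: -0.002
gripper_force: 3.2
```

>>> move_arm --motion "0.0028 0 -0.0069 0 0 0 255; -0.0056 0 -0.0023 0 0 0 255; -0.0055 0 -0.0023 0 0 0 255; -0.0027 0 0.0066 0 0 0 255; 0 0 0 0 0 0 255; 0.003 0 0.0006 0 0 0 255; 0.0029 0 0.0008 0 0 0 255; 0.0027 0 0.0013 0 0 0 255; 0.0025 0 0.0019 0 0 0 255; 0 0 0 0 0 0 255; 0.0027 0 -0.0066 0 0 0 255; -0.0056 0 -0.0023 0 0 0 255; -0.0055 0 -0.0023 0 0 0 255; -0.0027 0 0.0066 0 0 0 255; 0 0 0 0 0 0 255; 0.003 0 0.0006 0 0 0 255; 0.0029 0 0.0008 0 0 0 255; 0.0027 0 0.0013 0 0 0 255"

```text
time: 22.02
tcp_pos: [0.631, 0.0693, 0.0188]
eef_rot: [-2.451, -1.556, -0.469]
wrist_force: [-8.2, -9.1, 13.5]
finger_gap: -0.002
gripper_force: 8.7
```

>>> move_arm --motion "0.0025 0 0.0019 0 0 0 255; 0 0 0 0 0 0 255; 0.0067 0 -0.0167 0 0 0 255; 0.0067 0 -0.0167 0 0 0 255; 0 0 0 0 0 0 255"

```text
time: 22.65
tcp_pos: [0.635, 0.0766, 0.0561]
eef_rot: [-2.446, -1.559, -0.479]
wrist_force: [-0.6, -0.6, 0.7]
finger_gap: 0.004
gripper_force: 0.0
```

```bash
python3 - <<'E'
from h import *
p2,d2=snap('side'); o=np.load('last_side.npz')
B=cv2.resize(p2[155:225,265:335],None,fx=8,fy=8,interpolation=cv2.INTER_CUBIC)
cv2.imwrite('pics/c5.png',np.clip(B[:,:,::-1]*1.3,0,255).astype(np.uint8))
E
```

```text
(no output)
```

View pics/c5.png

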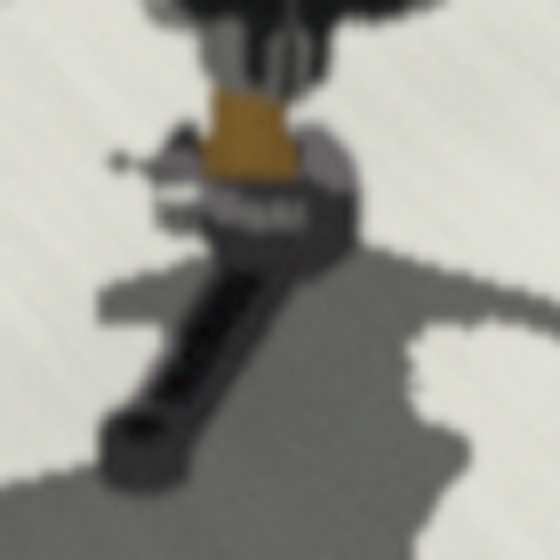

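The side crop shows the moving jaw's edge at about (203,160), now right by the brass nut (205–298), with the fixed jaw at (300,160). It's nearly closed; I'll do a few more strokes to be sure it seats.

```bash
sed -i 's/^one=\[(T(5,21),Q,255,1)/one=[(T(-6.5,30),Q,255,2)/; s/(T(-6.5,21),Q,255,2)/(T(-6.5,21),Q,255,1)/' stroke.py; python3 stroke.py 0 1
```

```text
10
-0.0091 -0.0006 0.0076 0.001 0 0 255; -0.0091 -0.0006 0.0076 0.002 0.001 0 255; -0.0034 0 0.0083 0 0 0 255; -0.0028 0 0.0071 0 0 0 255; 0 0 0 0 0 0 255; 0.003 0 0.0006 0 0 0 255; 0.0029 0 0.0008 0 0 0 255; 0.0027 0 0.0013 0 0 0 255; 0.0024 0 0.0019 0 0 0 255; 0 0 0 0 0 0 255
```

>>> move_arm --motion "-0.0091 -0.0006 0.0076 0.001 0 0 255; -0.0091 -0.0006 0.0076 0.002 0.001 0 255; -0.0034 0 0.0083 0 0 0 255; -0.0028 0 0.0071 0 0 0 255; 0 0 0 0 0 0 255; 0.003 0 0.0006 0 0 0 255; 0.0029 0 0.0008 0 0 0 255"

```text
time: 23.58
tcp_pos: [0.6279, 0.0671, 0.0175]
eef_rot: [-2.448, -1.554, -0.466]
wrist_force: [-11.4, -10.0, 16.6]
finger_gap: -0.003
gripper_force: 10.6
```

>>> move_arm --motion "0.0027 0 0.0013 0 0 0 255"

```text
time: 23.7
tcp_pos: [0.6285, 0.0683, 0.0178]
eef_rot: [-2.45, -1.553, -0.465]
wrist_force: [-15.1, -12.9, 25.5]
finger_gap: 0.008
gripper_force: 15.2
```

>>> move_arm --motion "0.0025 0 0.0019 0 0 0 255; 0 0 0 0 0 0 255; 0.0027 0 -0.0066 0 0 0 255; -0.0056 0 -0.0023 0 0 0 255; -0.0055 0 -0.0023 0 0 0 255; -0.0027 0 0.0066 0 0 0 255; 0 0 0 0 0 0 255; 0.003 0 0.0006 0 0 0 255; 0.0029 0 0.0008 0 0 0 255; 0.0027 0 0.0013 0 0 0 255"

```text
time: 24.95
tcp_pos: [0.6293, 0.0676, 0.0177]
eef_rot: [-2.451, -1.553, -0.466]
wrist_force: [-15.2, -14.1, 25.2]
finger_gap: 0.003
gripper_force: 15.6
```

>>> move_arm --motion "0.0025 0 0.0019 0 0 0 255; 0 0 0 0 0 0 255; 0.0027 0 -0.0066 0 0 0 255; -0.0056 0 -0.0023 0 0 0 255; -0.0055 0 -0.0023 0 0 0 255; -0.0027 0 0.0066 0 0 0 255; 0 0 0 0 0 0 255; 0.003 0 0.0006 0 0 0 255; 0.0029 0 0.0008 0 0 0 255; 0.0027 0 0.0013 0 0 0 255"

```text
time: 26.2
tcp_pos: [0.6292, 0.0677, 0.0177]
eef_rot: [-2.451, -1.553, -0.465]
wrist_force: [-15.0, -13.4, 26.7]
finger_gap: -0.005
gripper_force: 15.8
```

The horizontal force has doubled at the same spot, so the worm now stalls. One gentler stroke should confirm that.

>>> move_arm --motion "0.0025 0 0.0019 0 0 0 255; 0 0 0 0 0 0 255; 0.0032 0 -0.0077 0 0 0 255; -0.0056 0 -0.0023 0 0 0 255; -0.0055 0 -0.0023 0 0 0 255; -0.0027 0 0.0066 0 0 0 255; 0 0 0 0 0 0 255; 0.003 0 0.0006 0 0 0 255; 0.0029 0 0.0008 0 0 0 255"

```text
time: 27.32
tcp_pos: [0.6286, 0.067, 0.0177]
eef_rot: [-2.45, -1.554, -0.466]
wrist_force: [-8.8, -9.0, 13.4]
finger_gap: 0.001
gripper_force: 8.3
```

>>> move_arm --motion "0.0027 0 0.0013 0 0 0 255"

```text
time: 27.45
tcp_pos: [0.6292, 0.0682, 0.018]
eef_rot: [-2.451, -1.554, -0.465]
wrist_force: [-13.7, -12.5, 21.2]
finger_gap: 0.005
gripper_force: 12.8
```

>>> move_arm --motion "0.0025 0 0.0019 0 0 0 255; 0 0 0 0 0 0 255; 0 0 0 0 0 0 255"

```text
time: 27.82
tcp_pos: [0.6316, 0.0734, 0.0191]
eef_rot: [-2.447, -1.553, -0.471]
wrist_force: [-8.9, -5.3, 18.3]
finger_gap: 0.006
gripper_force: 9.1
```

```bash
python3 - <<'E'
from worm import *
N=np.array([.6373,.104]); g=N+Rm@[-.1098,.018]; print(g)
s=arm.get_state();p=s['tcp_pos']
rows([(p+[-.015,-.03,.07],Q,200,2),([*g,.08],down(42.5),95,5),([*g,.015],down(42.5),95,2),([*g,.003],down(42.5),95,1)])
E
```

```text
[0.57469531 0.01201798]
10
-0.0025 -0.0005 -0.0387 0 0.001 -0.002 200; -0.0025 -0.0005 -0.0388 -0.001 0.002 -0.002 200; -0.0092 -0.0049 -0.0018 -0.015 -0.076 0.078 95; -0.0097 -0.0042 -0.0011 -0.015 -0.076 0.077 95; -0.0101 -0.0034 -0.0004 -0.015 -0.076 0.078 95; -0.0103 -0.0026 0.0003 -0.015 -0.076 0.077 95; -0.0104 -0.0018 0.0011 -0.015 -0.075 0.078 95; 0 0 0.0325 0 0 0 95; 0 0 0.0325 0 0 0 95; 0 0 0.012 0 0 0 95
```

>>> move_arm --motion "-0.0025 -0.0005 -0.0387 0 0.001 -0.002 255; -0.0025 -0.0005 -0.0388 -0.001 0.002 -0.002 255; -0.0092 -0.0049 -0.0018 -0.015 -0.076 0.078 200; -0.0097 -0.0042 -0.0011 -0.015 -0.076 0.077 95; -0.0101 -0.0034 -0.0004 -0.015 -0.076 0.078 95; -0.0103 -0.0026 0.0003 -0.015 -0.076 0.077 95; -0.0104 -0.0018 0.0011 -0.015 -0.075 0.078 95; 0 0 0.032 0 0 0 95; 0 0 0.032 0 0 0 95; 0 0 0.009 0 0 0 95; 0 0 0.002 0 0 0 95; 0 0 0 0 0 0 95"

```text
time: 29.32
tcp_pos: [0.5769, 0.0155, 0.0039]
eef_rot: [-2.926, -1.142, -0.005]
wrist_force: [-0.6, 1.0, -0.5]
finger_gap: 0.623
gripper_force: 0.0
```

>>> move_arm --motion "-0.007 0.0005 0 0 0 0 95; 0 0 0 0 0 0 200; 0 0 0 0 0 0 255; 0 0 0 0 0 0 255; 0 0 0 0 0 0 255; 0 0 0 0 0 0 255"

```text
time: 30.08
tcp_pos: [0.5722, 0.0094, 0.0042]
eef_rot: [2.926, 1.142, 0.005]
wrist_force: [-0.3, -3.1, 5.4]
finger_gap: 0.233
gripper_force: 78.8
```

```bash
cat > turn.py <<'E'
from plan import *
import sys
tot,n=float(sys.argv[1]),int(sys.argv[2])
N=np.array([.6373,.104]); s=arm.get_state(); p=s['tcp_pos']; q=R.from_rotvec(s['eef_rot'])
x=q.apply([1,0,0]); y0=np.degrees(np.arctan2(x[1],x[0])); print('yaw',y0,'r',np.linalg.norm(p[:2]-N),np.degrees(np.arctan2(*(p[:2]-N)[::-1])),s['wrist_force'],s['torque'])
w=[]
for i in range(1,n+1):
    a=-np.radians(tot*i/n); c,t=np.cos(a),np.sin(a); P=N+np.array([[c,-t],[t,c]])@(p[:2]-N)
    w.append(([*P,p[2]],down(y0-tot*i/n),255,1))
rows(w)
E
python3 turn.py 60 12
```

```text
yaw 42.64674792340419 r 0.11482625554630999 -124.52156878219918 [-0.26046726 -3.14241161  5.37275528] [-0.42920612  0.11910766  0.09266591]
12
-0.0018 -0.0099 0 0.002 -0.003 0.087 255; -0.0018 -0.0098 0 0 0 0.088 255; -0.0018 -0.0099 0 0 0 0.087 255; -0.0018 -0.0098 0 0 0 0.087 255; -0.0018 -0.0099 0 0 0 0.087 255; -0.0018 -0.0098 0 0 0 0.088 255; -0.0018 -0.0099 0 0 0 0.087 255; -0.0018 -0.0098 0 0 0 0.087 255; -0.0018 -0.0099 0 0 0 0.087 255; -0.0018 -0.0099 0 0 0 0.088 255; -0.0018 -0.0098 0 0 0 0.087 255; -0.0018 -0.0099 0 0 0 0.087 255
```

>>> move_arm --motion "-0.0018 -0.0099 0 0.002 -0.003 0.087 255; -0.0018 -0.0098 0 0 0 0.087 255; -0.0018 -0.0099 0 0 0 0.087 255; -0.0018 -0.0098 0 0 0 0.087 255; 0 0 0 0 0 0 255"

```text
time: 30.7
tcp_pos: [0.5433, 0.0374, 0.0042]
eef_rot: [3.079, 0.619, -0.001]
wrist_force: [-1.1, -2.0, 6.3]
finger_gap: 0.236
gripper_force: 79.1
```

```bash
python3 turn.py 40.5 8
```

```text
yaw 22.714271523174833 r 0.115145752361581 -144.68196404544398 [-1.10067112 -1.96007762  6.34364152] [-0.52191937  0.18218135  0.07649061]
8
-0.0018 -0.01 0 0 0.001 0.088 255; -0.0018 -0.01 0 0 0 0.089 255; -0.0017 -0.01 0 0 0 0.088 255; -0.0018 -0.0101 0 0 0 0.088 255; -0.0018 -0.01 0 0 0 0.089 255; -0.0018 -0.01 0 0 0 0.088 255; -0.0017 -0.01 0 0 0 0.089 255; -0.0018 -0.01 0 0 -0.001 0.088 255
```

>>> move_arm --motion "-0.0018 -0.01 0 0 0 0.088 255; -0.0018 -0.01 0 0 0 0.089 255; -0.0017 -0.01 0 0 0 0.088 255; -0.0018 -0.01 0 0 0 0.088 255; -0.0018 -0.01 0 0 0 0.089 255; -0.0018 -0.01 0 0 0 0.088 255; -0.0017 -0.01 0 0 0 0.089 255; -0.0018 -0.01 0 0 0 0.088 255; 0 0 0 0 0 0 255"

```text
time: 31.82
tcp_pos: [0.522, 0.1148, 0.0042]
eef_rot: [3.104, -0.485, -0.004]
wrist_force: [-1.9, -1.8, 7.8]
finger_gap: 0.235
gripper_force: 79.3
```

```bash
python3 turn.py 1 1; python3 - <<'E'
from h import *
p2,d2=snap('side'); p,d=snap('top')
B=cv2.resize(p2[135:215,235:335],None,fx=4,fy=4,interpolation=cv2.INTER_CUBIC)
A=cv2.resize(p[130:210,170:270],None,fx=4,fy=4,interpolation=cv2.INTER_CUBIC)
cv2.imwrite('pics/c6.png',np.clip(np.hstack([A,B])[:,:,::-1]*1.4,0,255).astype(np.uint8))
E
```

```text
yaw -17.746371387080902 r 0.11581131798866805 174.64719955362455 [-1.85075386 -1.80545949  7.80282524] [-0.48447942  0.45943044  0.12488116]
1
-0.0004 -0.002 0 0.001 0.002 0.017 255
```

View pics/c6.png

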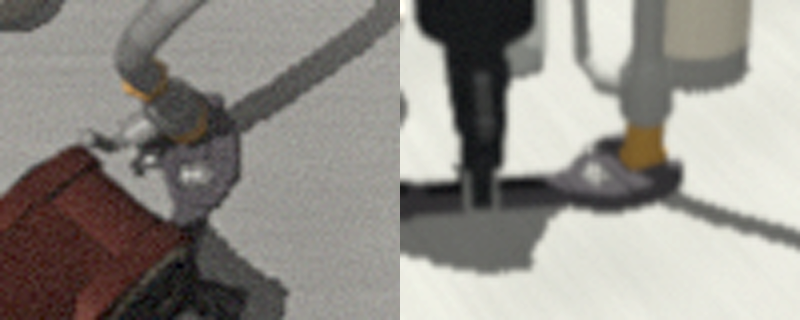

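>>> move_arm --motion "-0.0004 -0.002 0 0 0 0.017 255; 0 0 0 0 0 0 255; 0 0 0 0 0 0 255"

```text
time: 32.3
tcp_pos: [0.5221, 0.1157, 0.0042]
eef_rot: [3.099, -0.509, -0.004]
wrist_force: [-2.2, -3.3, 7.4]
finger_gap: 0.233
gripper_force: 79.4
```

```bash
python3 - <<'E'
from plan import *
s=arm.get_state();p=s['tcp_pos'];q=R.from_rotvec(s['eef_rot']);x=q.apply([1,0,0]);y=np.degrees(np.arctan2(x[1],x[0]));print(p,y,s['wrist_force'])
d=-np.array([np.cos(np.radians(y+22.5)),np.sin(np.radians(y+22.5)),0])
a=p+.055*d+[0,0,.001]; f=down(y)
e=rows([(p+[0,0,.001]+.005*d,f,255,1),(a,f,255,4),(a+[0,0,.125],f,255,3)])
e=rows([([.46,-.14,.13],down(42),255,7),([.5305,-.4196,.1],down(107.8),255,7),([.5305,-.4196,.02],down(107.8),255,3)],start=e)
E
```

```text
[0.52205373 0.11568476 0.00418091] -18.653908765871023 [-2.20858526 -3.32597416  7.38791889]
8
-0.0046 0.0019 -0.001 0.002 0.002 0 255; -0.0116 0.0048 0 0 0 0 255; -0.0115 0.0048 0 0 0 0 255; -0.0116 0.0048 0 0 0 0 255; -0.0115 0.0047 0 0 0 0 255; 0 0 -0.0417 0 0 0 255; 0 0 -0.0416 0 0 0 255; 0 0 -0.0417 0 0 0 255
17
0.0105 0.0344 0 0 0 -0.151 255; 0.0053 0.0357 0 0 0 -0.151 255; -0.0002 0.036 0.0001 0 0 -0.152 255; -0.0056 0.0356 0 0 0 -0.151 255; -0.011 0.0343 0 0 0 -0.151 255; -0.0159 0.0323 0 0 0 -0.151 255; -0.0207 0.0295 0.0001 0 0 -0.152 255; -0.0192 0.0364 0.0043 0 0 -0.164 255; -0.025 0.0328 0.0042 0 0 -0.164 255; -0.0299 0.0283 0.0043 0 0 -0.164 255; -0.0342 0.023 0.0043 0 0 -0.164 255; -0.0375 0.0171 0.0042 0 0 -0.164 255; -0.0397 0.0107 0.0043 0 0 -0.164 255; -0.041 0.0042 0.0043 0 0 -0.164 255; 0 0 0.0267 0 0 0 255; 0 0 0.0266 0 0 0 255; 0 0 0.0267 0 0 0 255
```

>>> move_arm --motion "-0.0046 0.0019 -0.0005 0 0 0 255; -0.0046 0.0019 0 0 0 0 255"

```text
time: 32.55
tcp_pos: [0.5218, 0.1161, 0.0054]
eef_rot: [-3.1, 0.511, -0.027]
wrist_force: [18.2, -0.9, -7.6]
finger_gap: 0.236
gripper_force: 78.6
```

>>> move_arm --motion "-0.0115 0.0048 -0.0005 0 0 0 255; -0.0115 0.0048 0 0 0 0 255; -0.0115 0.0048 0 0 0 0 255; -0.0115 0.0048 0 0 0 0 255; 0 0 -0.04 0 0 0 255; 0 0 -0.042 0 0 0 255; 0 0 -0.042 0 0 0 255; 0 0 0 0 0 0 255"

```text
time: 33.55
tcp_pos: [0.4619, 0.114, 0.1294]
eef_rot: [-3.096, 0.511, 0.005]
wrist_force: [-0.5, 0.3, -4.3]
finger_gap: 0.23
gripper_force: 79.5
```

```bash
python3 - <<'E'
from plan import *
s=arm.get_state();print(s['tcp_pos'],s['finger_gap'],s['wrist_force'])
e=rows([([.46,-.14,.13],down(42),255,7),([.5305,-.4196,.1],down(107.8),255,7)])
E
```

```text
[0.46193037 0.11397362 0.12943888] 0.23002841350654984 [-0.5064621   0.29045175 -4.32832306]
14
0.0114 0.0344 -0.0002 -0.001 0 -0.151 255; 0.0061 0.0358 -0.0002 0 0.001 -0.152 255; 0.0006 0.0363 -0.0002 -0.001 0 -0.151 255; -0.0049 0.0359 -0.0002 -0.001 0 -0.152 255; -0.0103 0.0348 -0.0001 0 0 -0.151 255; -0.0154 0.0329 -0.0001 -0.001 0 -0.152 255; -0.0201 0.0302 -0.0001 -0.001 0.001 -0.151 255; -0.0193 0.0364 0.0043 0 0 -0.164 255; -0.0249 0.0328 0.0043 0 0 -0.164 255; -0.0299 0.0283 0.0043 0 0 -0.164 255; -0.0342 0.023 0.0042 0 0 -0.164 255; -0.0375 0.0171 0.0043 0 0 -0.164 255; -0.0397 0.0108 0.0043 0 0 -0.164 255; -0.041 0.0041 0.0043 0 0 -0.164 255
```

>>> move_arm --motion "0.0114 0.0344 0 0 0 -0.151 255; 0.006 0.0358 0 0 0 -0.152 255; 0.0006 0.0363 0 0 0 -0.151 255; -0.005 0.036 0 0 0 -0.152 255; -0.0103 0.0348 0 0 0 -0.151 255; -0.0154 0.033 0 0 0 -0.152 255; -0.02 0.0302 0 0 0 -0.151 255; -0.0193 0.0364 0.0043 0 0 -0.164 255; -0.025 0.0328 0.0043 0 0 -0.164 255; -0.03 0.0283 0.0043 0 0 -0.164 255; -0.0342 0.023 0.0043 0 0 -0.164 255; -0.0375 0.017 0.0043 0 0 -0.164 255; -0.0397 0.0108 0.0043 0 0 -0.164 255; -0.041 0.004 0.0043 0 0 -0.164 255; 0 0 0 0 0 0 255; 0 0 0 0 0 0 255"

```text
time: 35.55
tcp_pos: [0.5295, -0.4179, 0.0943]
eef_rot: [-1.847, -2.529, -0.004]
wrist_force: [-0.1, -0.0, -3.9]
finger_gap: 0.232
gripper_force: 79.5
```

```bash
python3 - <<'E'
from plan import *
s=arm.get_state();print(s['tcp_pos'],s['finger_gap'],s['wrist_force'])
e=rows([([.5305,-.4196,.03],down(107.8),255,3)])
p2,d2=snap('side')
cv2.imwrite('pics/s7.png',cv2.resize(p2[200:400,255:480],None,fx=3,fy=3,interpolation=cv2.INTER_CUBIC)[:,:,::-1])
E
```

```text
[ 0.52945318 -0.41794046  0.09428016] 0.23193392468439464 [-0.14684577 -0.01891752 -3.94370706]
3
-0.0008 0.0002 0.0214 -0.001 -0.003 0 255; -0.0008 0.0003 0.0214 -0.001 -0.003 -0.001 255; -0.0007 0.0002 0.0215 -0.002 -0.004 0 255
```

View pics/s7.png

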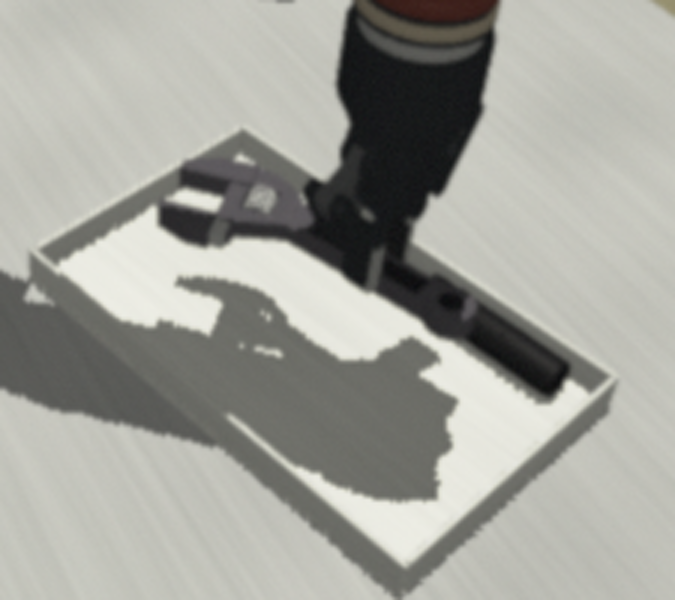

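The wrench is level in the grip, head at (235,195) and eye at (450,300), and the jaws are visibly narrower. I'll lower it into the tray.

>>> move_arm --motion "-0.0008 0 0.03 -0.001 -0.003 0 255; -0.0008 0 0.03 -0.001 -0.003 0 255; -0.0007 0 0.018 -0.002 -0.004 0 255; 0 0 0.006 0 0 0 255; 0 0 0.002 0 0 0 255; 0 0 0 0 0 0 255; 0 0 0 0 0 0 255"

```text
time: 36.48
tcp_pos: [0.5321, -0.4229, 0.0124]
eef_rot: [1.847, 2.531, -0.003]
wrist_force: [-0.6, 2.6, 1.1]
finger_gap: 0.237
gripper_force: 80.0
```

>>> move_arm --motion "0 0 0.0015 0 0 0 255; 0 0 0 0 0 0 255"

```text
time: 36.72
tcp_pos: [0.5321, -0.4232, 0.0105]
eef_rot: [1.847, 2.53, -0.004]
wrist_force: [-0.1, 1.2, 3.9]
finger_gap: 0.232
gripper_force: 80.3
```

>>> move_arm --motion "0 0 0.0015 0 0 0 255; 0 0 0 0 0 0 255"

```text
time: 36.98
tcp_pos: [0.5318, -0.4234, 0.0089]
eef_rot: [1.847, 2.531, -0.005]
wrist_force: [-0.2, 1.7, 4.7]
finger_gap: 0.235
gripper_force: 80.3
```

>>> move_arm --motion "0 0 0.001 0 0 0 255; 0 0 0 0 0 0 255; 0 0 0 0 0 0 105; 0 0 0 0 0 0 105; 0 0 0 0 0 0 105; 0 0 -0.02 0 0 0 105; 0 0 -0.05 0 0 0 105; 0 0 -0.06 0 0 0 105; 0.03 0.05 -0.02 0 0 0 105; 0 0.06 0 0 0 0 105; 0 0.06 0 0 0 0 105; 0 0 0 0 0 0 105"

```text
time: 38.48
tcp_pos: [0.6895, -0.3352, 0.1574]
eef_rot: [1.835, 2.539, 0.005]
wrist_force: [-1.7, -0.4, -0.6]
finger_gap: 0.593
gripper_force: 0.0
```

```bash
python3 - <<'E'
from fit import *
s=arm.get_state();print(s['tcp_pos'],s['wrist_force'])
p,d=snap('top'); p2,d2=snap('side')
T=cv2.resize(p[140:260,320:470],None,fx=2.6,fy=2.6,interpolation=cv2.INTER_CUBIC)
S=cv2.resize(p2[230:390,255:465],None,fx=1.95,fy=1.95,interpolation=cv2.INTER_CUBIC)
h=min(T.shape[0],S.shape[0]); cv2.imwrite('pics/end.png',np.hstack([T[:h],S[:h]])[:,:,::-1])
vv,uu=np.mgrid[190:235,355:440]; P=back('top',np.c_[uu.ravel(),vv.ravel()],d=d[190:235,355:440].ravel())
g=cv2.cvtColor(p,cv2.COLOR_RGB2GRAY)[190:235,355:440].ravel()<70; print(np.percentile(P[g,2],[2,20,50,80,98]))
for n,px in dict(tin=(160,113),shaker=(140,160),tub=(144,218)).items(): print(n,back('top',[px],d=d[px[1],px[0]:px[0]+1]).round(3))
o=cv2.imread('pics/top0.png')[:,:,::-1]; print('diff bystanders',np.abs(o[80:250,110:185].astype(int)-p[80:250,110:185]).mean())
E
```

```text
[ 0.68945662 -0.33522255  0.15738907] [-1.70287396 -0.44575378 -0.55912641]
[0.0151471  0.02091134 0.59778963 0.60783448 0.61650659]
tin [[0.739 0.233 0.116]]
shaker [[0.622 0.287 0.095]]
tub [[0.473 0.279 0.075]]
diff bystanders 15.560470588235294
```

View pics/end.png

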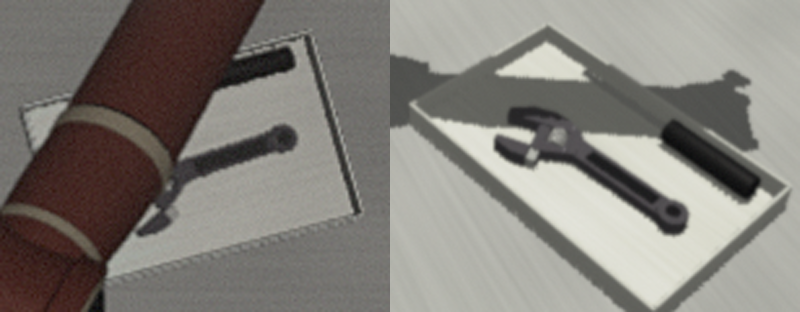

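The wrench lies flat in the tray, eye at (670,215) and jaws at (520,135) in the side half. It is clear of the screwdriver and walls, and the tin, shaker and tub have not moved.

```bash
python3 -c "
from workcell import arm
print(arm.close_job())"
```

```text
the job is handed in; nothing more can be done
None
```

I fitted the wrench to the lock-nut, turned it about 61° clockwise, laid it flat back in the tray with the tin, shaker and tub unmoved, and handed the job in at about 39 s; the nut's turn is judged from the wrench's swing with the jaws snug, because the nut itself could not be seen, and a few worm strokes pressed at up to 27 N, above the 5–15 N given.

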